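Load the rack feeder with the full-size well racks

ROBOT

A 6-joint arm with a two-finger parallel gripper is mounted at the origin on the work surface. World frame = base frame: x ahead of the robot, y to its left, z up, the work surface at z = 0. Lengths are in m, angles in degrees, forces in N, time in s.
With the tool pointing down it reaches from about 0.25 to 0.775 m from the base axis. Payload 8.9 kg.
Tool frame: the origin (TCP) lies between the finger pads; the fingertips stand 19 mm ahead of it and the grasp point (between the pads) is the TCP; z points along the fingers, y is the line along which they close (so a half turn about z gives the same grasp; the last joint's range is limited). The gripper opens to 85 mm and grips with 20 to 120 N. Pads are 22 mm wide; open, the fingers measure 114 mm over their backs; the gripper's body (76 mm by 85 mm) begins 54 mm behind the grasp point. The pads swing forward as they close: fully open they stand 13 mm farther back than shut.
Start: joints at [-77.939, 16.656, -8.789, 64.555, 0, 82.019], TCP at [0.18, -0.493, 0.218] pointing down, gripper open.
Joint ranges: [-144.48, 144.48], [-52.06, 99.96], [-74.48, 78.29], [-112.23, 115.85], [-86.99, 84.42], [-180, 180]. Speed limits (degrees/s): [127.2, 127.2, 159.86, 180, 180, 180].

INTERFACE

Orientations are given as a 3x3 rotation matrix whose columns are the frame's x, y, z axes.
In Python, from cell import status, optics, manip gives the robot as it stands.
- The arm moves only by the tool carry_out, never from a script. Its argument "series" is text: rows parted by semicolons, each of 4 numbers parted by spaces: the shift along the tool's x, y, z in cm, then the turn about the tool's z in degrees. A call has 1 to 20 rows; each row shifts and turns the commanded pose from where the row before left it, along the tool's axes as they then stand; what a row does not reach is not made up. A row lasts 1/8 s, in which the tool goes at most 62.5 mm and 10.7 degrees, less where a joint would pass 70% of its speed; a pose out of reach is approached as far as the arm can. A call with a gripper value outside its range is refused whole. "gripper" is the opening, from -1 (shut) to 1 (fully open), set as the call begins (left out, the last holds). The fingers move at their own pace and stop on an object; the grip force is fixed at half the most. Time passes only in rows, so rows that do not move let the fingers close. It gives the time, the measured TCP pose, the force, the opening and the grip force at its end, in the units of the state.
- status.read_state(): the state, without advancing time (a new reading comes with each control period).
- optics.camera(name): name is "scene" or "side" or "wrist"; returns the picture (420x560x3 uint8, red, green, blue); there is no depth.
- optics.get_calibration(name): a dict with "vfov" (degrees; the focal length in pixels is half the picture's height over the tangent of half this angle, whatever the lens; pixels are square), "cx", "cy" (the principal point, pixels), "extrinsics" (4x4, takes a point from camera to world coordinates); the wrist camera has in their place "hand_eye" (4x4, takes a point from camera to tool coordinates, whose origin is the TCP and whose axes are the flange's). Camera axes: x right, y up, looking along -z (the intrinsics and any distortion apply to the point x, -y, -z); pixel columns grow to the right and rows downward; lengths in m; the calibration is good to about 2 mm. The wrist camera is an equidistant fisheye: a pixel r from the principal point sees the ray r / f radians off the axis. A picture is of the moment at which its call begins: read the wrist's pose just before it. get_calibration takes no time and is no camera call.
- manip.sign_off(): hands the job in; it is judged then, once.
The state is a dict: "time": time; "joint_positions": joint angles; "joint_velocities": joint speeds; "joint_torque": joint torques, N m; "ee_pos": TCP position; "eef_rot": TCP orientation; "contact_force": force on the tool from outside, world axes, zero at the start; "wrist_torque": the same for the moment, N m; "opening": opening from 0.0 (shut) to 1.0 (fully open); "grip_force": force on a finger pad.
Only numpy, scipy, OpenCV 4.12 (cv2) and the standard library are available. Lean on these libraries where they do the work, as an engineer would, in place of code of your own. Each camera call takes 0.05 s, during which the arm holds its last target. There are 200 camera calls.

TASK

Load the rack feeder: lift the grey cover off its deck and park it on the black side rest, then pile every blue well rack that has the same outline as the aluminium deck squarely on it, flush with the deck's edges, keeping the odd-sized racks out of it. Then lay the cover squarely on top of the pile, and last push the start plunger fully down to its stop and let it spring back. Do not disturb the bottle and the beaker at the far edge of the bench.

Things in the scene. Friction and masses are not known exactly. Their poses are not given: they have to be found in the camera images.
- rack_1: blue plastic well rack, a flat solid slab 100 mm long (its x axis) by 56 mm wide (y) by 16 mm high, 0.1 to 0.16 kg, with 6 x 3 dark round wells drawn on its flat top; origin at the centre of its underside, z up. Lies flat on the bench, gripped across its width. Full-size: the same outline as the feeder deck. None if absent in this run.
- rack_2: blue plastic well rack, a flat solid slab 100 mm long (its x axis) by 56 mm wide (y) by 16 mm high, 0.1 to 0.16 kg, with 6 x 3 dark round wells drawn on its flat top; origin at the centre of its underside, z up. Lies flat on the bench, gripped across its width. Full-size: the same outline as the feeder deck. None if absent in this run.
- rack_3: blue plastic well rack, a flat solid slab 100 mm long (its x axis) by 56 mm wide (y) by 16 mm high, 0.1 to 0.16 kg, with 6 x 3 dark round wells drawn on its flat top; origin at the centre of its underside, z up. Lies flat on the bench, gripped across its width. Full-size: the same outline as the feeder deck. None if absent in this run.
- rack_4: blue plastic well rack, a flat solid slab 100 mm long (its x axis) by 56 mm wide (y) by 16 mm high, 0.1 to 0.16 kg, with 6 x 3 dark round wells drawn on its flat top; origin at the centre of its underside, z up. Lies flat on the bench, gripped across its width. Full-size: the same outline as the feeder deck. None if absent in this run.
- rack_5: blue plastic well rack, a flat solid slab 100 mm long (its x axis) by 56 mm wide (y) by 16 mm high, 0.1 to 0.16 kg, with 6 x 3 dark round wells drawn on its flat top; origin at the centre of its underside, z up. Lies flat on the bench, gripped across its width. Full-size: the same outline as the feeder deck. None if absent in this run.
- short_rack: blue plastic well rack, a flat solid slab 82 mm long (its x axis) by 56 mm wide (y) by 16 mm high, 0.1 to 0.16 kg, with 5 x 3 dark round wells drawn on its flat top; origin at the centre of its underside, z up. Lies flat on the bench, gripped across its width. Odd size: too short for the deck, does not belong in the pile.
- long_rack: blue plastic well rack, a flat solid slab 118 mm long (its x axis) by 56 mm wide (y) by 16 mm high, 0.1 to 0.16 kg, with 7 x 3 dark round wells drawn on its flat top; origin at the centre of its underside, z up. Lies flat on the bench, gripped across its width. Odd size: too long for the deck, does not belong in the pile.
- narrow_rack: blue plastic well rack, a flat solid slab 100 mm long (its x axis) by 40 mm wide (y) by 16 mm high, 0.1 to 0.16 kg, with 6 x 2 dark round wells drawn on its flat top; origin at the centre of its underside, z up. Lies flat on the bench, gripped across its width. Odd size: too narrow for the deck, does not belong in the pile.
- cover: grey plastic cover plate of the feeder, 100 x 56 x 8 mm (x, y, z), with an upright grip rib on top, 60 mm long (along x), 14 mm thick (along y), rising from 8 to 34 mm above the underside; about 0.1 to 0.2 kg; origin at the centre of its underside. It starts on the feeder deck.
- feeder: white bench-top rack feeder, fixed to the bench, low housing 45 mm high; origin on the bench below the centre of its deck, x along the deck's length, y towards its side rest, z up. In its own frame the housing reaches from x -135 to +80 mm and from y -60 to +165 mm.
- deck (a point): centre of the top face of the feeder's deck, a flat aluminium pedestal 100 mm (feeder x) by 56 mm (feeder y), standing 8 mm proud of the housing, its top 53 mm above the bench; it has no rim or guides, and its axes are the feeder's.
- rest (a point): centre of the top face of the feeder's side rest, a flat black rubber pad 110 mm (feeder x) by 66 mm (feeder y), 48 mm above the bench, 120 mm to the feeder's +y side of the deck: free space to park the cover.
- plunger_top (a point): centre of the top of the start plunger, a black round push cap 40 mm across on a steel stem in a grey collar, 105 mm from the deck centre on the feeder's -x side; 97 mm above the bench when up; moves straight down.
- plunger (a joint): stroke of the start plunger in m: 0 up, 0.016 fully down at its stop; sprung, 3.5 N to start it and about 9 N at full stroke; springs back when let go.
- jar: small closed jar, 44 mm across and 52 mm high, standing among the racks; a bystander. Origin at the centre of its underside.
- bottle: closed reagent bottle, 70 mm across and 160 mm high, at the far edge of the bench; a bystander. Origin at the centre of its underside.
- beaker: empty beaker, 70 mm across and 80 mm high, at the far edge of the bench; a bystander. Origin at the centre of its underside.
Not all that is in view belongs to the job. Leave any purple or turquoise look-alike of the rack_5 alone.

How it is judged (in metres and radians):
On the way, in this order (a step that is already met when the one before it is completed fails the run):
1. the cover is parked on the side rest (horizontal distance between cover and rest below 0.03 m and z of cover in the frame of rest below 0.02 m), for 0.2 s.
2. every full-size rack present lies in a square pile on the deck (horizontal distance between each of rack_1, rack_2, rack_3, rack_4, rack_5 and deck below 0.008 m and angle between the x axis of each of rack_1, rack_2, rack_3, rack_4, rack_5 and the x axis of feeder, either way round below 0.12 rad and angle between each of rack_1, rack_2, rack_3, rack_4, rack_5's own z axis and vertical below 0.05 rad and z of each of rack_1, rack_2, rack_3, rack_4, rack_5 in the frame of deck above -0.004 m), for 0.2 s.
3. the cover lies squarely on top of the pile (all of step 2 and horizontal distance between cover and deck below 0.008 m and angle between the x axis of cover and the x axis of feeder, either way round below 0.12 rad and angle between cover's own z axis and vertical below 0.05 rad and z of cover in the frame of rack_1 above 0.012 m and z of cover in the frame of rack_2 above 0.012 m and z of cover in the frame of rack_3 above 0.012 m and z of cover in the frame of rack_4 above 0.012 m and z of cover in the frame of rack_5 above 0.012 m), for 0.2 s.
4. the start plunger is pushed fully down, with the pile and cover in place (all of step 3 and value of joint plunger above 0.0135 m), for 0.1 s.
At the end, for the whole second after the job is handed in: Every full-size rack present and the cover on top of them lie flat on the deck, each within 8 mm and 0.12 rad (7 degrees) of the deck's centre and direction, at rest; the plunger is up again (less than 4 mm); the three odd-sized racks are more than 85 mm from the deck's centre (all of step 3 and linear speed of each of rack_1, rack_2, rack_3, rack_4, rack_5, cover below 0.02 m/s and value of joint plunger below 0.004 m and horizontal distance between each of short_rack, long_rack, narrow_rack and deck above 0.085 m); the robot touches nothing.
It fails at once if the bottle or the beaker at the far edge is moved by more than 3 cm or tipped (distance of any of bottle, beaker from where it was at the start of the episode above 0.03 m or angle between any of bottle, beaker's own z axis and vertical above 0.5 rad).
Of rack_1, rack_2, rack_3, rack_4, rack_5 only 3 to 5 are there at a start; the rules pass over those that are not, and their reading is None.
At some moment in a run one of short_rack, long_rack, narrow_rack, jar may be knocked a few centimetres aside while the robot is not near it.
Once in a run the grip may slacken for a moment while it holds something.
It also fails if it takes over 210 s, if anything falls off the work surface, if the arm or the gripper's body presses on something with over 40 N, if the wrist force passes 120 N, or if a joint passes its speed limit or range.

## Working session

There is one attempt and no reset: what is moved stays moved. The work goes in short steps, Python scripts to look and compute and a tool call to move; the robot and the scene stay as the last step left them, time stands still between calls to the robot, and variables do not carry over. Pictures are saved under pics/ and viewed, at most 14 in all, crops included, and the job is handed in when it is done.

Besides the shell and the picture viewer there is one more tool, called by a JSON object that holds its "fn" and its "kwargs", one argument or row to a line. carry_out: Moves the arm, as the interface text tells. Its arguments: {"type":"object","properties":{"series":{"type":"string"},"gripper":{"type":"number"}},"required":["series"]}

```bash
mkdir -p pics; ls
python3 - <<'E'
from cell import status, optics
import cv2,numpy as np
s=status.read_state(); print({k:np.round(v,3).tolist() for k,v in s.items()})
for n in("scene","side","wrist"):
    c=optics.get_calibration(n); print(n,{k:np.round(v,4).tolist() if not isinstance(v,str) else v for k,v in c.items()})
    cv2.imwrite(f"pics/{n}0.png",optics.camera(n)[:,:,::-1])
E
```

```text
pics
{'time': 0.0, 'joint_positions': [-77.94, 16.687, -8.832, 64.554, -0.002, 82.019], 'joint_velocities': [-0.11, -0.085, 0.067, 0.056, 0.059, 0.075], 'joint_torque': [-0.001, -53.713, 33.138, 0.016, -0.0, 0.0], 'ee_pos': [0.18, -0.493, 0.217], 'eef_rot': [[0.939, 0.343, -0.0], [0.343, -0.939, 0.001], [0.0, -0.001, -1.0]], 'contact_force': [0.729, -0.279, 0.32], 'wrist_torque': [0.01, 0.009, -0.029], 'grip_force': 0.0, 'opening': 1.003}
scene {'vfov': 51.6283, 'cx': 276.5663, 'cy': 209.1771, 'extrinsics': [[0.8835, -0.2743, 0.3797, 0.9582], [0.4678, 0.4782, -0.7433, -0.9135], [0.0223, 0.8343, 0.5508, 0.7451], [0.0, 0.0, 0.0, 1.0]]}
side {'vfov': 50.8247, 'cx': 283.0243, 'cy': 207.2701, 'extrinsics': [[-0.9636, 0.2108, -0.1646, 0.327], [-0.2666, -0.7101, 0.6517, 0.7305], [0.0205, 0.6718, 0.7404, 0.9838], [0.0, 0.0, 0.0, 1.0]]}
wrist {'vfov': 65.7065, 'cx': 286.4273, 'cy': 208.731, 'hand_eye': [[0.0004, 0.9568, 0.2908, 0.0754], [1.0, -0.0003, -0.0004, 0.0006], [-0.0002, 0.2908, -0.9568, -0.1572], [0.0, 0.0, 0.0, 1.0]]}
```

View pics/scene0.png

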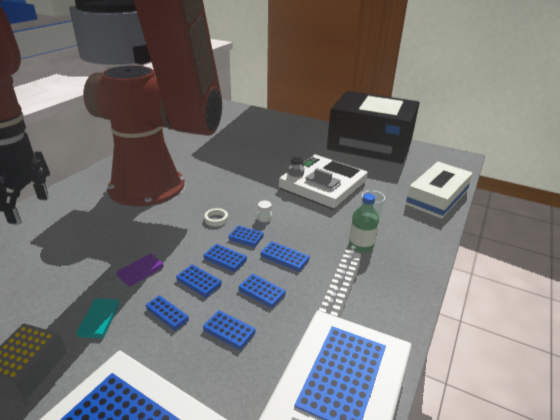

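View pics/side0.png

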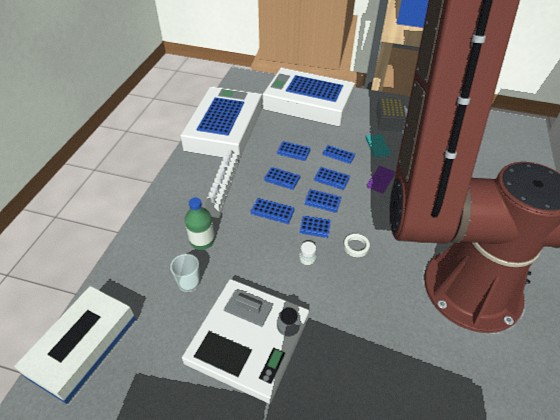

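The scene camera shows seven small blue racks. The odd ones look like short at about (246,236), long at (285,257) and narrow at (167,312). The full-size ones look like (225,258), (199,280), (262,290) and (229,330). Purple (140,268) and turquoise (98,318) are look-alikes, and the feeder is at (323,180). Next I'll measure the rack sizes in both views.

```bash
cat > h.py <<'E'
from cell import status, optics
import cv2, numpy as np
def snap(n):
    """picture (BGR), camera-to-world, calibration"""
    s=status.read_state(); c=optics.get_calibration(n)
    if n=="wrist":
        T=np.eye(4); T[:3,:3]=s["eef_rot"]; T[:3,3]=s["ee_pos"]; T=T@np.array(c["hand_eye"])
    else: T=np.array(c["extrinsics"])
    return optics.camera(n)[:,:,::-1].copy(), T, dict(c,name=n)
def cast(px,T,c,z):
    """pixels -> world points on plane z"""
    f=210/np.tan(np.radians(c["vfov"]/2)); d=(np.atleast_2d(px).astype(float)-[c["cx"],c["cy"]])
    if c["name"]=="wrist":
        r=np.linalg.norm(d,axis=1,keepdims=True)+1e-9; th=r/f
        v=np.c_[d/r*np.sin(th),np.cos(th)]
    else: v=np.c_[d/f,np.ones(len(d))]
    v=(v*[1,-1,-1])@T[:3,:3].T
    return (T[:3,3]+v*((z-T[2,3])/v[:,2])[:,None])[:,:2]
def racks(im,T,c,z=.016,amin=150,amax=60000):
    """blue slabs: (pixel, rect centre, size mm, angle of length, well centre, n wells)"""
    hsv=cv2.cvtColor(im,cv2.COLOR_BGR2HSV)
    b=cv2.inRange(hsv,(105,120,60),(128,255,255)); k=np.ones((3,3),np.uint8)
    out=[]
    for q in cv2.findContours(b,cv2.RETR_EXTERNAL,cv2.CHAIN_APPROX_NONE)[0]:
        if not amin<cv2.contourArea(q)<amax: continue
        px=q[:,0]; p=cast(px,T,c,z)
        (cx,cy),(w,h),a=cv2.minAreaRect((p*1000).astype(np.float32))
        if w<h: w,h,a=h,w,a+90
        a=(a+90)%180-90
        m=np.zeros_like(b); cv2.drawContours(m,[q],-1,255,-1)
        wl=cv2.bitwise_and(m,cv2.bitwise_not(b)); n,_,st,ce=cv2.connectedComponentsWithStats(wl)
        ok=[i for i in range(1,n) if st[i,4]>=3]
        wc=cast(ce[ok],T,c,z).mean(0) if ok else [np.nan]*2
        out.append((px.mean(0).round(),np.round([cx/1e3,cy/1e3],4),np.round([w,h],1),round(a,1),np.round(wc,4),len(ok)))
    return out
E
python3 - <<'E'
from h import *
for n in("scene","side"):
    im,T,c=snap(n)
    for r in racks(im,T,c,amax=3000): print(n,*r)
    if n=="side":
        cv2.imwrite("pics/sidecrop.png",cv2.resize(im[130:380,150:350],None,fx=3,fy=3,interpolation=cv2.INTER_CUBIC)[:600] if 0 else cv2.resize(im[130:380,160:370],None,fx=2.4,fy=2.4,interpolation=cv2.INTER_CUBIC))
E
```

```text
scene [119. 408.] [ 0.5068 -0.6129] [202.6  92.6] 28.7 [ 0.5001 -0.6317] 21
scene [229. 329.] [ 0.5837 -0.3925] [104.5  62.5] -3.5 [ 0.5809 -0.3872] 18
scene [167. 312.] [ 0.4368 -0.4184] [109.3  45.7] -11.0 [ 0.4316 -0.4134] 12
scene [262. 290.] [ 0.5859 -0.2546] [104.6  66.9] -7.5 [ 0.5839 -0.2482] 18
scene [199. 280.] [ 0.4358 -0.2997] [109.8  64.9] -8.1 [ 0.4311 -0.2935] 18
scene [225. 257.] [ 0.4428 -0.1957] [108.3  67.8] -4.2 [ 0.4392 -0.1861] 13
scene [285. 256.] [ 0.576  -0.1146] [122.3  68.4] -2.7 [ 0.5742 -0.1081] 19
scene [246. 236.] [ 0.4424 -0.0904] [86.9 70.9] 6.0 [ 0.4453 -0.0854] 7
scene [18. 10.] [-3.212   1.8672] [1327.4  265.9] -30.4 [nan nan] 0
side [ 98. 361.] [0.8107 0.4304] [223.7  18.1] 76.0 [nan nan] 0
side [315. 226.] [ 0.4358 -0.0773] [81.2 67.5] 4.9 [ 0.4388 -0.0825] 14
side [272. 210.] [ 0.5701 -0.1009] [119.3  67.5] -3.0 [ 0.561  -0.1059] 12
side [322. 200.] [ 0.4369 -0.1827] [99.5 68.3] -2.7 [ 0.4364 -0.1852] 9
side [332. 178.] [ 0.4296 -0.2868] [100.3  69.9] -8.2 [ 0.4081 -0.2841] 2
side [282. 178.] [ 0.5806 -0.2415] [102.   68.8] -7.7 [ 0.6048 -0.2601] 2
side [338. 154.] [ 0.4301 -0.4057] [100.7  55.4] -10.9 [nan nan] 0
side [293. 151.] [ 0.5781 -0.3791] [101.6  71.2] -3.5 [nan nan] 0
side [220. 116.] [ 0.8798 -0.4934] [204.7 116.4] -86.7 [ 0.8821 -0.4658] 8
side [315.  88.] [ 0.5936 -0.7688] [200.6 120.2] -4.2 [ 0.642  -0.7849] 1
side [413.  12.] [ 0.2738 -1.5888] [320.1 134.1] 88.8 [nan nan] 0
```

View pics/sidecrop.png

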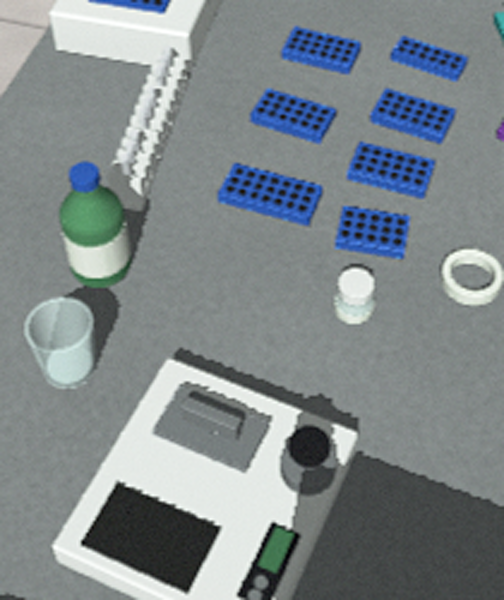

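The crop confirms the wells. The full racks (6x3) are in side pixels (293,151), (282,178), (332,178) and (322,200). The odd ones are the 7x3 long at (272,210), the 5x3 short at (315,226) and the 6x2 narrow at (338,154). Next, the feeder pose from its crop corners: the rest pad, the cover plate and the plunger.

```bash
cat >> h.py <<'E'
def go(x,y,z,yaw):
    """turn (deg) then shift (cm, tool axes after the turn) from the present pose; tool assumed down, tool x at yaw deg"""
    s=status.read_state(); R=np.array(s["eef_rot"]); p=np.array(s["ee_pos"])
    cur=np.degrees(np.arctan2(R[1,0],R[0,0])); t=(cur-yaw+180)%360-180
    a=np.radians(yaw); d=np.array([x,y,z])-p
    print("turn %.1f shift %.2f %.2f %.2f"%(t,*(100*np.array([d[0]*np.cos(a)+d[1]*np.sin(a), d[0]*np.sin(a)-d[1]*np.cos(a), -d[2]]))),"j6 %.0f"%s["joint_positions"][5])
E
python3 - <<'E'
from h import *
im,T,c=snap("side")
u=lambda *p: np.array(p)/2.4+[160,130]
for n,p,z in(("rest",u((118,483),(219,524),(187,591),(81,544)),.048),("cover",u((183,383),(271,420),(248,470),(153,433)),.061),("pl",u((310,445)),.097),("jar",u((355,280)),.052),("beaker",u((65,310)),.08),("bottle",u((84,172)),.16)):
    w=cast(p,T,c,z); print(n,w.mean(0).round(4),w.round(3).tolist())
E
```

```text
rest [0.5466 0.3601] [[0.594, 0.321], [0.49, 0.333], [0.498, 0.4], [0.604, 0.386]]
cover [0.5242 0.2453] [[0.569, 0.208], [0.472, 0.224], [0.478, 0.281], [0.578, 0.269]]
pl [0.4246 0.2583] [[0.425, 0.258]]
jar [0.4337 0.027 ] [[0.434, 0.027]]
beaker [0.7099 0.1705] [[0.71, 0.171]]
bottle [0.729  0.0505] [[0.729, 0.05]]
```

```bash
python3 -c "
from h import *
go(.54,.30,.27,-8)"
```

```text
turn 28.0 shift 24.62 -83.55 -5.26 j6 82
```

{"fn": "carry_out", "kwargs": {
  "series": "0 0 0 -10;0 0 0 -10;0 0 0 -10;0 0 0 -10;0 0 0 -10;0 0 0 -10;0 0 0 -10;0 0 0 -10;0 0 0 -10;0 0 0 -10;0 0 0 -10;0 0 0 -10;0 0 0 -10;0 0 0 -10;0 0 0 -10;0 0 0 -2",
  "gripper": 1
}}

```text
time: 2.3
ee_pos: [0.1799, -0.4932, 0.2176]
eef_rot: [[-0.99, 0.138, -0.0], [0.138, 0.99, 0.0], [0.0, 0.0, -1.0]]
contact_force: [-0.1, -0.0, -0.3]
opening: 1.001
grip_force: 0.0
```

```bash
python3 -c "
from h import *
go(.48,.29,.27,172)"
```

```text
turn 0.1 shift -18.82 81.73 -5.24 j6 -70
```

{"fn": "carry_out", "kwargs": {
  "series": "-1 4.5 -0.3 0;-1 4.5 -0.3 0;-1 4.5 -0.3 0;-1 4.5 -0.3 0;-1 4.5 -0.3 0;-1 4.5 -0.3 0;-1 4.5 -0.3 0;-1 4.5 -0.3 0;-1 4.5 -0.3 0;-1 4.5 -0.3 0;-1 4.5 -0.3 0;-1 4.5 -0.3 0;-1 4.5 -0.3 0;-1 4.5 -0.3 0;-1 4.5 -0.3 0;-1 4.5 -0.3 0;-1 4.5 -0.3 0;-1 4.5 -0.2 0;-0.8 0.7 0 0;0 0 0 0"
}}

```text
time: 4.8
ee_pos: [0.4793, 0.2898, 0.2701]
eef_rot: [[-0.99, 0.14, -0.001], [0.14, 0.99, -0.001], [0.001, -0.001, -1.0]]
contact_force: [0.3, -0.1, 0.7]
opening: 1.0
grip_force: 0.0
```

Run:
```python
from h import *
im,T,c=snap("wrist"); cv2.imwrite("pics/w1.png",im); print(status.read_state()["ee_pos"])
```

```text
[0.47898927 0.28921432 0.27033487]
```

View pics/w1.png

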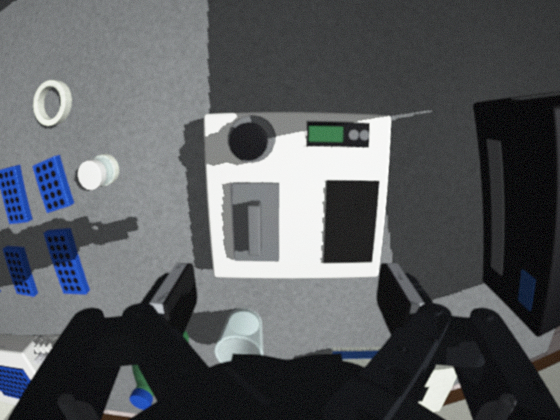

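The wrist view shows the plunger cap at (249,140), the cover plate spanning (224..279, 182..261) with its rib near (255,228), and the rest spanning (324..378, 181..263).

Run:
```python
from h import *
im=cv2.imread("pics/w1.png"); s=status.read_state(); c=dict(optics.get_calibration("wrist"),name="wrist")
T=np.eye(4); T[:3,:3]=s["eef_rot"]; T[:3,3]=s["ee_pos"]; T=T@np.array(c["hand_eye"])
g=cv2.cvtColor(im,cv2.COLOR_BGR2GRAY)
def rect(m,z,box):
    mm=np.zeros_like(g); x0,y0,x1,y1=box; mm[y0:y1,x0:x1]=m[y0:y1,x0:x1]
    q=max(cv2.findContours(mm,cv2.RETR_EXTERNAL,cv2.CHAIN_APPROX_NONE)[0],key=cv2.contourArea)
    p=cast(q[:,0],T,c,z); return cv2.minAreaRect((p*1000).astype(np.float32)),cv2.boundingRect(q)
print("rest",rect((g<60).astype(np.uint8)*255,.048,(312,165,390,275)))
print("cover",rect((g<190).astype(np.uint8)*255,.057,(218,172,292,270)))
print("house",rect((g>150).astype(np.uint8)*255,.045,(195,100,400,285)))
print("cap",rect((g<45).astype(np.uint8)*255,.097,(225,115,272,163)))
print("rib",cast([[248,203],[260,204],[262,251],[249,251]],T,c,.087).round(4).tolist())
print(im[220,235],im[225,254],im[225,270],im[140,249],im[140,268])
cv2.imwrite("pics/w1c.png",cv2.resize(im[105:285,195:400],None,fx=3,fy=3,interpolation=cv2.INTER_CUBIC))
```

```text
rest (((550.4724731445312, 359.62451171875), (63.81502914428711, 107.16604614257812), 81.95584106445312), (324, 181, 54, 81))
cover (((530.0192260742188, 236.63316345214844), (69.31942749023438, 101.61534118652344), 81.52079772949219), (221, 182, 58, 80))
house (((515.47119140625, 297.29473876953125), (225.88087463378906, 214.50482177734375), 82.24424743652344), (206, 116, 186, 164))
cap (((429.5792236328125, 255.9755096435547), (38.0345573425293, 37.090694427490234), 81.27792358398438), (229, 123, 38, 37))
rib [[0.497, 0.2441], [0.5, 0.257], [0.5557, 0.25], [0.5538, 0.2351]]
[66 65 64] [134 132 132] [135 133 128] [34 34 33] [121 117 116]
```

View pics/w1c.png

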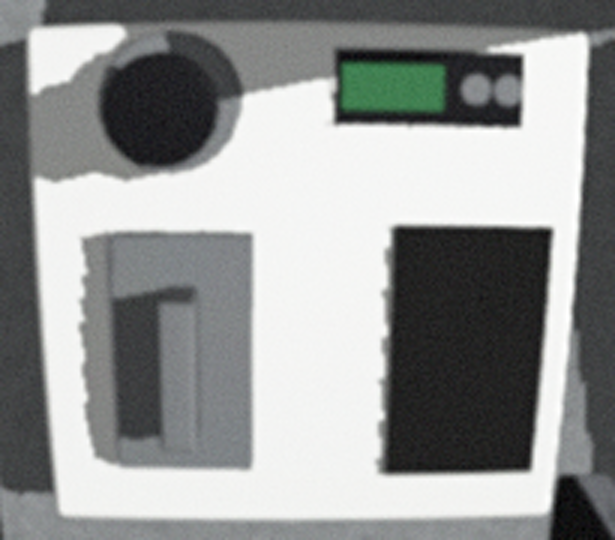

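```bash
python3 -c "
from h import *
go(.534,.241,.083,172)"
```

```text
turn -0.0 shift -6.12 -4.01 18.73 j6 32
```

{"fn": "carry_out", "kwargs": {
  "series": "-3.1 -2 2 0;-3 -2 3 0;0 0 4 0;0 0 4 0;0 0 3 0;0 0 1.7 0;0 0 1 0;0 0 0 0"
}}

```text
time: 5.85
ee_pos: [0.5337, 0.2411, 0.0836]
eef_rot: [[-0.99, 0.14, -0.001], [0.14, 0.99, -0.0], [0.001, -0.0, -1.0]]
contact_force: [0.2, 1.1, 0.2]
opening: 1.002
grip_force: 0.0
```

Run:
```python
from h import *
im,T,c=snap("wrist"); cv2.imwrite("pics/w2.png",im)
go(.534,.241,.083,172)
```

```text
turn -0.0 shift 0.02 -0.05 0.12 j6 25
```

View pics/w2.png

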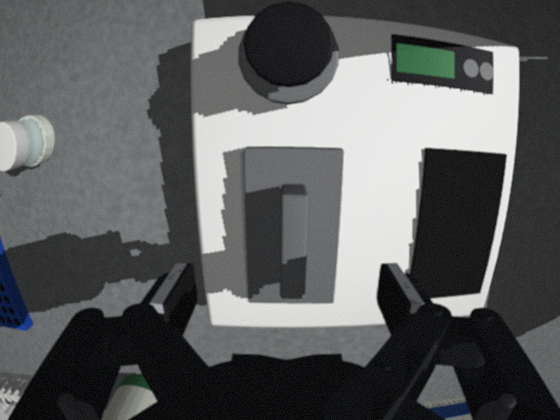

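Run:
```python
from h import *
s=status.read_state(); c=dict(optics.get_calibration("wrist"),name="wrist")
T=np.eye(4); T[:3,:3]=s["eef_rot"]; T[:3,3]=s["ee_pos"]; T=T@np.array(c["hand_eye"])
for p,z in(([(284,186),(305,186),(306,297),(280,297)],.087),([(246,147),(343,149),(334,303),(250,299)],.061),([(423,149),(505,155),(487,294),(412,297)],.048)):
    w=cast(p,T,c,z); print(w.mean(0).round(4),w.round(4).tolist(),np.degrees(np.arctan2(*(w[2]+w[3]-w[0]-w[1])[::-1])))
```

```text
[0.5288 0.2461] [[0.4969, 0.2455], [0.4984, 0.2557], [0.561, 0.2488], [0.5589, 0.2344]] -8.231092397685156
[0.5309 0.2462] [[0.4777, 0.2267], [0.4862, 0.2803], [0.5854, 0.2661], [0.5744, 0.2118]] -8.434176373139337
[0.5529 0.3639] [[0.4933, 0.3343], [0.5026, 0.4009], [0.6147, 0.3947], [0.6008, 0.3258]] -3.8186741774532753
```

{"fn": "carry_out", "kwargs": {
  "series": "0 0.25 0 0;0 0 0.1 0;0 0 0 0;0 0 0 0;0 0 0 0;0 0 0 0;0 0 0 0;0 0 0 0",
  "gripper": -1
}}

```text
time: 6.9
ee_pos: [0.5345, 0.2443, 0.0826]
eef_rot: [[-0.99, 0.138, -0.0], [0.138, 0.99, -0.0], [0.0, -0.0, -1.0]]
contact_force: [-0.3, -0.1, 0.2]
opening: -0.005
grip_force: 0.0
```

Run:
```python
from h import *
im,T,c=snap("wrist"); cv2.imwrite("pics/w3.png",im); s=status.read_state(); print(s["ee_pos"],s["opening"],s["grip_force"])
```

```text
[0.5344504  0.24430888 0.08259553] -0.0007191625254412013 0.0
```

View pics/w3.png

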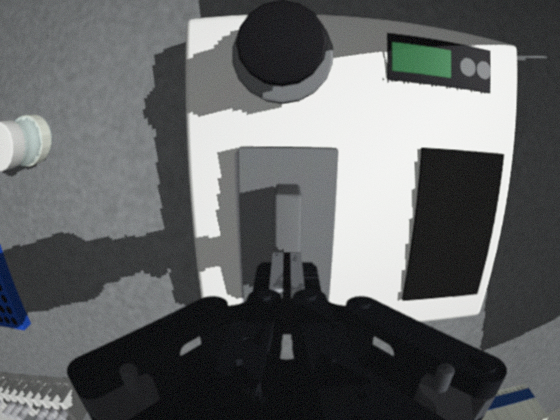

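The gripper reads fully shut with no grip force, so I'll check where the fingertips are relative to the rib.

Run:
```python
from h import *
c=optics.get_calibration("wrist"); H=np.linalg.inv(np.array(c["hand_eye"])); f=210/np.tan(np.radians(c["vfov"]/2))
for p in((0,0,0),(0,0,.019),(0,0,-.004),(.03,0,-.004),(-.03,0,-.004)):
    q=(H@[*p,1])[:3]*[1,-1,-1]; r=np.hypot(q[0],q[1]); th=np.arctan2(r,q[2]); print(p,(q[:2]/r*th*f+[c["cx"],c["cy"]]).round(1))
im,T,cc=snap("wrist"); cv2.imwrite("pics/w3c.png",cv2.resize(im[140:320,200:380],None,fx=3.3,fy=3.3,interpolation=cv2.INTER_CUBIC))
```

```text
(0, 0, 0) [286.3 253.9]
(0, 0, 0.019) [286.3 240.2]
(0, 0, -0.004) [286.3 257.1]
(0.03, 0, -0.004) [286.3 201.5]
(-0.03, 0, -0.004) [286.3 305. ]
```

View pics/w3c.png

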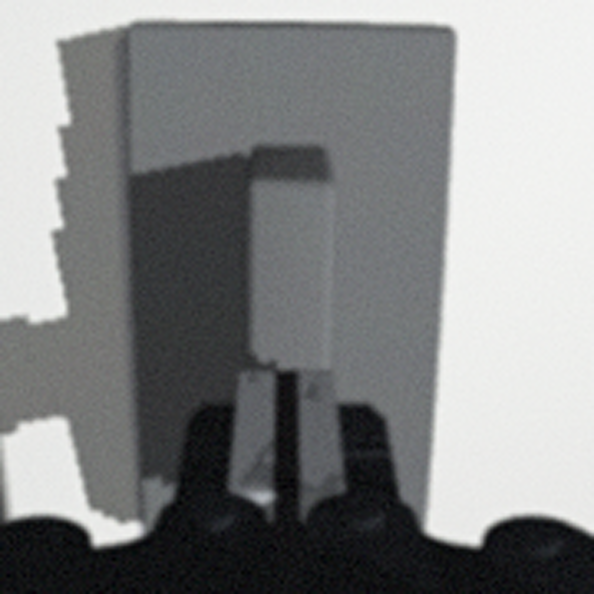

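The pads closed above the rib, so the tips sit higher than I assumed. I'll probe downwards in small steps.

{"fn": "carry_out", "kwargs": {
  "series": "0 0 0.2 0;0 0 0.2 0;0 0 0 0"
}}

```text
time: 7.38
ee_pos: [0.5343, 0.2442, 0.0783]
eef_rot: [[-0.99, 0.138, -0.0], [0.138, 0.99, -0.0], [0.0, -0.0, -1.0]]
contact_force: [0.5, 0.3, -0.2]
opening: 0.006
grip_force: 0.0
```

{"fn": "carry_out", "kwargs": {
  "series": "0 0 0.2 0;0 0 0.2 0;0 0 0 0"
}}

```text
time: 7.75
ee_pos: [0.5343, 0.2443, 0.0744]
eef_rot: [[-0.99, 0.138, -0.0], [0.138, 0.99, -0.0], [0.0, -0.0, -1.0]]
contact_force: [0.1, -0.1, 0.5]
opening: -0.001
grip_force: 0.0
```

{"fn": "carry_out", "kwargs": {
  "series": "0 0 0.2 0;0 0 0.2 0;0 0 0 0"
}}

```text
time: 8.12
ee_pos: [0.5347, 0.2444, 0.0733]
eef_rot: [[-0.99, 0.138, 0.002], [0.138, 0.99, 0.0], [-0.002, 0.001, -1.0]]
contact_force: [-9.5, -3.6, 28.6]
opening: 0.0
grip_force: 14.2
```

{"fn": "carry_out", "kwargs": {
  "series": "0 0 0.2 0;0 0 0.2 0;0 0 0 0"
}}

```text
time: 8.5
ee_pos: [0.5348, 0.2445, 0.0731]
eef_rot: [[-0.99, 0.138, 0.004], [0.138, 0.99, 0.001], [-0.004, 0.001, -1.0]]
contact_force: [-23.0, -8.4, 69.5]
opening: -0.0
grip_force: 34.6
```

Run:
```python
from h import *
a,_,_=snap("wrist"); b,_,_=snap("side")
A=cv2.resize(a[100:320,180:400],(400,400)); B=cv2.resize(b[240:340,190:290],(400,400),interpolation=cv2.INTER_CUBIC)
cv2.imwrite("pics/pair.png",np.hstack([A,B]))
```

```text
(no output)
```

View pics/pair.png

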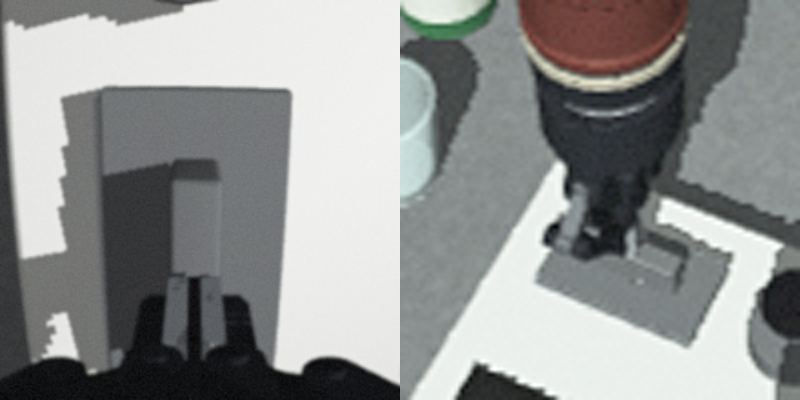

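Contact came at TCP z = 0.0735, with the rib top at 0.087. So the shut tips stand about 13 mm behind the TCP, and the open-finger separation in the picture agrees. I'll open and go lower.

{"fn": "carry_out", "kwargs": {
  "series": "0 0 -1.5 0;0.3 0 -2 0;0 0 0 0;0 0 0 0;0 0 0 0;0 0 2 0;0 0 1.5 0;0 0 0 0",
  "gripper": 1
}}

```text
time: 9.6
ee_pos: [0.5303, 0.2443, 0.065]
eef_rot: [[-0.99, 0.139, -0.003], [0.139, 0.99, -0.001], [0.003, -0.001, -1.0]]
contact_force: [-0.7, -0.3, 0.1]
opening: 1.001
grip_force: 0.0
```

{"fn": "carry_out", "kwargs": {
  "series": "0 0 0.5 0;0 0 0.5 0;0 0 0 0"
}}

```text
time: 9.98
ee_pos: [0.5314, 0.2447, 0.0564]
eef_rot: [[-0.99, 0.138, -0.0], [0.138, 0.99, -0.0], [0.0, -0.0, -1.0]]
contact_force: [0.4, -0.5, -0.2]
opening: 0.999
grip_force: 0.0
```

{"fn": "carry_out", "kwargs": {
  "series": "0 0 0.3 0;0 0 0.1 0;0 0 0 0"
}}

```text
time: 10.35
ee_pos: [0.5314, 0.2447, 0.0526]
eef_rot: [[-0.99, 0.138, -0.0], [0.138, 0.99, -0.0], [0.0, -0.0, -1.0]]
contact_force: [0.3, -0.2, -0.8]
opening: 1.002
grip_force: 0.0
```

{"fn": "carry_out", "kwargs": {
  "series": "0 0 0 0;0 0 0 0;0 0 0 0;0 0 0 0;0 0 0 0;0 0 0 0",
  "gripper": -1
}}

```text
time: 11.1
ee_pos: [0.5317, 0.2448, 0.0528]
eef_rot: [[-0.99, 0.138, 0.0], [0.138, 0.99, 0.0], [-0.0, 0.0, -1.0]]
contact_force: [-0.5, -0.6, 3.2]
opening: 0.149
grip_force: 59.3
```

{"fn": "carry_out", "kwargs": {
  "series": "0 0 -2 0;0 0 -3 0;0 3 0 0;0 4 0 0;0 3 0 0;0 2 0 0;0 0 2 0;0 0 2 0;0 0 1 0;0 0 0.3 0;0 0 0.1 0;0 0 0 0"
}}

```text
time: 12.6
ee_pos: [0.5485, 0.3638, 0.0493]
eef_rot: [[-0.99, 0.138, 0.001], [0.138, 0.99, 0.001], [-0.001, 0.001, -1.0]]
contact_force: [0.2, 0.4, 0.0]
opening: 0.15
grip_force: 58.8
```

{"fn": "carry_out", "kwargs": {
  "series": "0 0 0.1 0;0 0 0 0"
}}

```text
time: 12.85
ee_pos: [0.5483, 0.3636, 0.0479]
eef_rot: [[-0.99, 0.138, 0.0], [0.138, 0.99, 0.0], [-0.0, 0.0, -1.0]]
contact_force: [0.2, 0.0, -0.1]
opening: 0.147
grip_force: 58.8
```

{"fn": "carry_out", "kwargs": {
  "series": "0 0 0 0;0 0 0 0;0 0 0 0;0 0 -2 0;0 -2 -4 0;0.5 -4 -4 0;1 -4 -4 0;0.5 -3 -2 0;0 0 -1 0;0 0 0 0",
  "gripper": 1
}}

```text
time: 14.1
ee_pos: [0.511, 0.2381, 0.2181]
eef_rot: [[-0.99, 0.139, 0.001], [0.139, 0.99, 0.001], [-0.001, 0.001, -1.0]]
contact_force: [-0.1, 0.3, -0.6]
opening: 1.0
grip_force: 0.0
```

Run:
```python
from h import *
im,T,c=snap("wrist"); cv2.imwrite("pics/w4.png",im); np.savez("w4.npz",T=T)
print(status.read_state()["ee_pos"])
```

```text
[0.5105552  0.23827445 0.21725229]
```

View pics/w4.png

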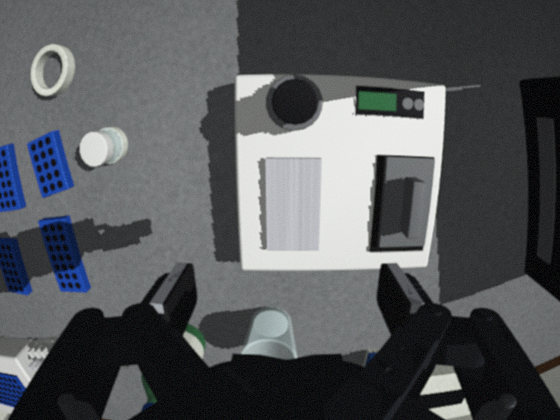

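Cover is parked on the rest at (404,203), and the bare deck is at (265..321, 157..251).

Run:
```python
from h import *
im=cv2.imread("pics/w4.png"); T=np.load("w4.npz")["T"]; c=dict(optics.get_calibration("wrist"),name="wrist")
g=cv2.GaussianBlur(cv2.cvtColor(im,cv2.COLOR_BGR2GRAY),(3,3),0)
print(g[200,250:335:3],g[145:262:5,295])
m=((g>110)&(g<222)).astype(np.uint8)*255; mm=np.zeros_like(m); mm[150:256,257:330]=m[150:256,257:330]
mm=cv2.morphologyEx(mm,cv2.MORPH_OPEN,np.ones((7,7)))
q=max(cv2.findContours(mm,cv2.RETR_EXTERNAL,cv2.CHAIN_APPROX_NONE)[0],key=cv2.contourArea)
print(cv2.boundingRect(q),cv2.minAreaRect((cast(q[:,0],T,c,.053)*1000).astype(np.float32)))
for p,z in(([(266,157),(321,157),(319.5,250.5),(267,250)],.053),([(384,156),(435,158),(424,250),(381,249)],.056)):
    w=cast(p,T,c,z); print(w.mean(0).round(4),w.round(4).tolist(),np.degrees(np.arctan2(*(w[2]+w[3]-w[0]-w[1])[::-1])))
for r in racks(im,T,c): print(*r)
```

```text
[227 227 228 155 111 136 189 187 188 186 186 183 187 191 194 192 189 183
 188 185 190 189 189 201 231 231 231 231 231] [230 231 229 191 192 192 193 194 192 193 193 192 194 192 192 192 192 192
 192 191 191 204 226 226]
(258, 156, 64, 96) ((533.3572387695312, 238.6552734375), (63.88447570800781, 103.36508178710938), 82.30389404296875)
[0.5339 0.2425] [[0.48, 0.2221], [0.4875, 0.2765], [0.5884, 0.2639], [0.5797, 0.2075]] -7.7413606222277815
[0.5493 0.364 ] [[0.4936, 0.3409], [0.5015, 0.3987], [0.6063, 0.3844], [0.596, 0.3321]] -6.359557434214361
[ 10. 389.] [ 0.9308 -0.5398] [247.4  75.3] -53.7 [ 0.8904 -0.4629] 2
[ 14. 266.] [ 0.5842 -0.2404] [105.3  72.7] -8.1 [ 0.5791 -0.2309] 9
[ 64. 253.] [ 0.5741 -0.101 ] [120.6  68.4] -2.9 [ 0.5694 -0.1011] 26
[ 10. 179.] [ 0.4412 -0.1811] [99.7 70.6] -2.8 [ 0.4521 -0.1833] 10
[ 50. 164.] [ 0.4399 -0.0772] [81.5 67.6] 4.8 [ 0.4403 -0.0838] 15
```

```bash
python3 -c "
from h import *
go(.415,-.185,.2,177)"
```

```text
turn -4.9 shift 7.33 -42.77 1.73 j6 26
```

{"fn": "carry_out", "kwargs": {
  "series": "0 0 0 -5;0.7 -4 0.2 0;0.7 -4 0.2 0;0.7 -4 0.2 0;0.7 -4 0.2 0;0.7 -4 0.2 0;0.7 -4 0.2 0;0.7 -4 0.2 0;0.7 -4 0.2 0;0.7 -4 0.1 0;0.7 -4 0 0;0.3 -2.8 0 0;0 0 0 0;0 0 0 0"
}}

```text
time: 15.9
ee_pos: [0.4154, -0.1852, 0.1998]
eef_rot: [[-0.999, 0.051, -0.001], [0.051, 0.999, 0.001], [0.001, 0.001, -1.0]]
contact_force: [0.0, -0.5, -0.4]
opening: 1.004
grip_force: 0.0
```

Run:
```python
from h import *
im,T,c=snap("wrist"); cv2.imwrite("pics/w5.png",im)
print(status.read_state()["ee_pos"])
for r in racks(im,T,c): print(*r)
go(.438,-.186,-.012,177)
```

```text
[ 0.41541286 -0.18498142  0.20003783]
[  8. 337.] [ 0.6918 -0.7323] [179.3  74.7] -35.3 [ 0.7011 -0.7569] 9
[244. 310.] [ 0.5823 -0.2485] [107.4  56.8] -7.3 [ 0.5865 -0.2489] 18
[136. 289.] [ 0.5521 -0.3853] [58.6 51.7] 86.7 [ 0.5497 -0.3964] 3
[354. 298.] [ 0.5721 -0.1071] [123.5  59.3] -2.9 [ 0.5756 -0.1066] 21
[104. 205.] [ 0.4335 -0.4105] [102.3  48.6] -10.9 [ 0.4343 -0.4146] 12
[377. 197.] [ 0.4392 -0.084 ] [83.5 58.1] 4.6 [ 0.4404 -0.0825] 15
[284. 201.] [ 0.4401 -0.1895] [100.6  56.4] -2.7 [ 0.4409 -0.1893] 18
[192. 199.] [ 0.4327 -0.293 ] [101.2  59. ] -8.3 [ 0.4337 -0.2945] 18
turn 0.1 shift -2.26 0.02 21.20 j6 -30
```

{"fn": "carry_out", "kwargs": {
  "series": "-2.5 -0.3 4 0;0 0 5 0;0 0 5 0;0 0 4 0;0 0 2 0;0 0 0.6 0;0 0 0 0"
}}

```text
time: 16.82
ee_pos: [0.4404, -0.1898, -0.0052]
eef_rot: [[-0.999, 0.051, -0.0], [0.051, 0.999, 0.0], [0.0, 0.0, -1.0]]
contact_force: [-0.0, 0.2, -0.2]
opening: 1.003
grip_force: 0.0
```

{"fn": "carry_out", "kwargs": {
  "series": "0 0 0.3 0;0 0 0.3 0;0 0 0 0"
}}

```text
time: 17.2
ee_pos: [0.4402, -0.1904, -0.0113]
eef_rot: [[-0.999, 0.052, 0.0], [0.052, 0.999, -0.0], [-0.0, -0.0, -1.0]]
contact_force: [0.4, 0.6, 0.3]
opening: 1.0
grip_force: 0.0
```

{"fn": "carry_out", "kwargs": {
  "series": "0 0 0 0;0 0 0 0;0 0 0 0;0 0 0 0;0 0 0 0",
  "gripper": -1
}}

```text
time: 17.82
ee_pos: [0.4402, -0.1904, -0.0109]
eef_rot: [[-0.999, 0.052, 0.0], [0.052, 0.999, -0.0], [-0.0, -0.0, -1.0]]
contact_force: [-1.9, 1.9, 8.3]
opening: 0.64
grip_force: 62.6
```

{"fn": "carry_out", "kwargs": {
  "series": "0 0 -1 0;0 0 -3 0;0 0 -4 0;0 0 -4 0;0 0 -3 0;0 0 0 0"
}}

```text
time: 18.58
ee_pos: [0.4415, -0.1912, 0.141]
eef_rot: [[-0.999, 0.052, 0.004], [0.052, 0.999, -0.002], [-0.004, -0.002, -1.0]]
contact_force: [-0.1, 0.0, -0.7]
opening: 0.633
grip_force: 64.2
```

Run:
```python
from h import *
im,T,c=snap("wrist"); cv2.imwrite("pics/w6.png",im); s=status.read_state()
print(s["ee_pos"],s["opening"],s["grip_force"])
for r in racks(im,T,c,z=s["ee_pos"][2]+.0275): print(*r)
go(.534,.2425,.145,172)
```

```text
[ 0.44064694 -0.19066897  0.13949264] 0.6388403895581618 64.24977779388428
[121. 293.] [ 0.4544 -0.2779] [29.9 26.1] 87.2 [ 0.4524 -0.2844] 3
[387. 273.] [ 0.4417 -0.1421] [30.5 14.8] 38.2 [ 0.4431 -0.1413] 1
[285. 264.] [ 0.4418 -0.1914] [103.7  69.9] -2.9 [ 0.446  -0.1946] 20
[ 79. 196.] [ 0.3986 -0.2904] [47.3 22.8] -10.7 [ 0.3988 -0.2929] 12
[400. 185.] [ 0.4012 -0.1395] [38.5 27.5] 4.4 [ 0.4016 -0.1386] 15
[179. 188.] [ 0.3982 -0.2362] [46.8 27.7] -8.1 [ 0.3985 -0.2371] 18
turn 5.0 shift -3.22 44.19 -0.55 j6 -29
```

View pics/w6.png

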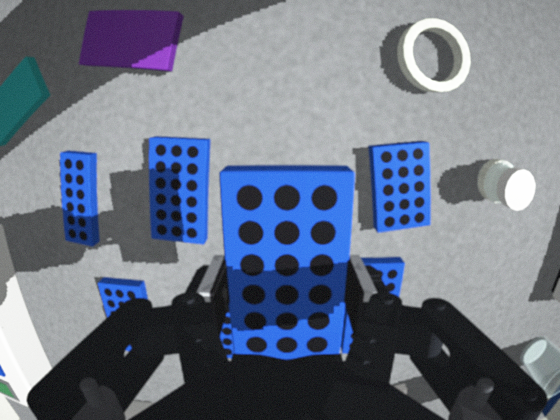

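{"fn": "carry_out", "kwargs": {
  "series": "0 0 0 5;-0.3 3 0 0;-0.3 4 0 0;-0.3 4 0 0;-0.3 4 0 0;-0.3 4 0 0;-0.3 4 0 0;-0.3 4 0 0;-0.3 4 0 0;-0.3 4 0 0;-0.3 4 0 0;-0.2 3.2 0 0;0 2 0 0;0 0 0 0;0 0 0 0"
}}

```text
time: 20.5
ee_pos: [0.5326, 0.242, 0.1381]
eef_rot: [[-0.99, 0.139, -0.001], [0.139, 0.99, -0.001], [0.001, -0.001, -1.0]]
contact_force: [0.3, 0.1, -1.0]
opening: 0.632
grip_force: 64.2
```

```bash
python3 -c "
from h import *
go(.5335,.2425,.0425,172)"
```

```text
turn 0.0 shift -0.09 0.06 9.56 j6 25
```

{"fn": "carry_out", "kwargs": {
  "series": "-0.1 0 3 0;0 0 3 0;0 0 2 0;0 0 1 0;0 0 0.3 0;0 0 0 0;0 0 0 0"
}}

```text
time: 21.38
ee_pos: [0.5345, 0.2429, 0.0464]
eef_rot: [[-0.99, 0.138, 0.001], [0.138, 0.99, 0.0], [-0.001, 0.001, -1.0]]
contact_force: [-0.1, -0.6, -1.5]
opening: 0.638
grip_force: 64.2
```

{"fn": "carry_out", "kwargs": {
  "series": "0 0 0.15 0;0 0 0.1 0;0 0 0 0"
}}

```text
time: 21.75
ee_pos: [0.5339, 0.2428, 0.0431]
eef_rot: [[-0.99, 0.138, -0.0], [0.138, 0.99, -0.0], [0.0, -0.0, -1.0]]
contact_force: [0.1, -0.2, -0.8]
opening: 0.635
grip_force: 64.2
```

{"fn": "carry_out", "kwargs": {
  "series": "0 0 0.15 0;0 0 0 0"
}}

```text
time: 22.0
ee_pos: [0.5341, 0.2429, 0.0422]
eef_rot: [[-0.99, 0.138, 0.0], [0.138, 0.99, 0.0], [-0.0, 0.0, -1.0]]
contact_force: [-2.1, -0.6, 5.8]
opening: 0.632
grip_force: 64.9
```

{"fn": "carry_out", "kwargs": {
  "series": "0 0 0 0;0 0 0 0;0 0 0 0;0 0 -2 0;0 0 -4 0;0.5 0 -4 0;1 0 -4 0;0.5 0 -3 0;0 0 0 0",
  "gripper": 1
}}

```text
time: 23.12
ee_pos: [0.5153, 0.2462, 0.214]
eef_rot: [[-0.99, 0.138, 0.004], [0.138, 0.99, 0.001], [-0.004, 0.002, -1.0]]
contact_force: [0.1, 0.8, 0.3]
opening: 1.002
grip_force: 0.0
```

```bash
cat >> h.py <<'E'
def pile(im,T,c,ztop):
    for r in racks(im,T,c,z=ztop):
        if abs(r[1][0]-.534)<.04 and abs(r[1][1]-.2425)<.04: print("pile",*r)
E
python3 - <<'E'
from h import *
im,T,c=snap("wrist"); cv2.imwrite("pics/w7.png",im); print(status.read_state()["ee_pos"])
pile(im,T,c,.069)
go(.557,-.25,.2,172.5)
go(.408,-.2935,.2,172)
E
```

```text
[0.51468776 0.24581052 0.21231856]
pile [285. 205.] [0.5332 0.2427] [100.1  55.1] -8.0 [0.5347 0.2428] 18
turn -0.4 shift -10.67 -48.60 1.23 j6 26
turn 0.1 shift 3.06 -54.89 1.23 j6 26
```

{"fn": "carry_out", "kwargs": {
  "series": "0.2 -3.5 0 0;0.2 -4.5 0.1 0;0.2 -4.5 0.1 0;0.2 -4.5 0.1 0;0.3 -4.5 0.1 0;0.3 -4.5 0.1 0;0.3 -4.5 0.1 0;0.3 -4.5 0.1 0;0.3 -4.5 0.1 0;0.3 -4.5 0.1 0;0.3 -4.5 0.1 0;0.2 -4.5 0.1 0;0 -1.9 0 0;0 0 0 0;0 0 0 0"
}}

```text
time: 25.05
ee_pos: [0.4074, -0.2926, 0.2001]
eef_rot: [[-0.99, 0.138, -0.001], [0.138, 0.99, 0.001], [0.001, 0.001, -1.0]]
contact_force: [1.1, 0.0, -0.4]
opening: 1.0
grip_force: 0.0
```

```bash
cat >> h.py <<'E'
def seek(x,y,z=-.009,dz=0):
    im,T,c=snap("wrist"); R=[r for r in racks(im,T,c) if np.hypot(r[1][0]-x,r[1][1]-y)<.05]
    for r in R:
        print(*r); p=np.mean([r[1],r[4]],0) if r[5]==18 else r[1]; print(p); go(*p,z,180+r[3])
E
python3 -c "
from h import *
seek(.4335,-.2942)"
```

```text
[288. 202.] [ 0.4326 -0.2942] [100.8  56.4] -8.1 [ 0.4336 -0.2942] 18
[ 0.4331 -0.2942]
turn 0.2 shift -2.55 0.20 20.93 j6 -36
```

{"fn": "carry_out", "kwargs": {
  "series": "-2.5 0.2 4 0;0 0 5 0;0 0 5 0;0 0 4 0;0 0 2 0;0 0 0.6 0;0 0 0.3 0;0 0 0 0;0 0 0 0"
}}

```text
time: 26.22
ee_pos: [0.433, -0.2957, -0.0076]
eef_rot: [[-0.99, 0.138, 0.001], [0.138, 0.99, -0.001], [-0.001, -0.001, -1.0]]
contact_force: [1.1, -0.2, -0.2]
opening: 0.995
grip_force: 0.0
```

{"fn": "carry_out", "kwargs": {
  "series": "0 0 0 0;0 0 0 0;0 0 0 0;0 0 0 0;0 0 0 0",
  "gripper": -1
}}

```text
time: 26.85
ee_pos: [0.4326, -0.2954, -0.0076]
eef_rot: [[-0.99, 0.139, 0.0], [0.139, 0.99, -0.0], [-0.0, -0.0, -1.0]]
contact_force: [-2.6, 2.4, 9.8]
opening: 0.633
grip_force: 61.8
```

{"fn": "carry_out", "kwargs": {
  "series": "0 0 -1 0;0 0 -3 0;0 0 -4 0;0 0 -4 0;0 0 -3 0;0 0 0 0;0 0 0 0"
}}

```text
time: 27.72
ee_pos: [0.4321, -0.295, 0.1411]
eef_rot: [[-0.99, 0.138, -0.001], [0.138, 0.99, 0.001], [0.001, 0.0, -1.0]]
contact_force: [-0.3, -0.5, -1.2]
opening: 0.634
grip_force: 64.0
```

```bash
python3 -c "
from h import *
go(.534,.2425,.14,172)"
```

```text
turn 0.0 shift -2.61 54.64 0.11 j6 -34
```

{"fn": "carry_out", "kwargs": {
  "series": "-0.2 3.5 0 0;-0.2 4.5 0 0;-0.2 4.5 0 0;-0.2 4.5 0 0;-0.2 4.5 0 0;-0.2 4.5 0 0;-0.2 4.5 0 0;-0.2 4.5 0 0;-0.2 4.5 0 0;-0.2 4.5 0 0;-0.2 4.5 0 0;-0.2 4 0 0;-0.2 2.1 0 0;0 0 0 0;0 0 0 0"
}}

```text
time: 29.6
ee_pos: [0.5334, 0.2407, 0.141]
eef_rot: [[-0.99, 0.139, -0.001], [0.139, 0.99, -0.001], [0.001, -0.001, -1.0]]
contact_force: [0.3, 0.8, -0.6]
opening: 0.629
grip_force: 63.9
```

```bash
python3 -c "
from h import *
im,T,c=snap('wrist'); z=status.read_state()['ee_pos'][2]; pile(im,T,c,z+.0236); cv2.imwrite('pics/w8.png',im)
go(.534,.2425,.063,172)"
```

```text
pile [287. 249.] [0.5293 0.2417] [110.6  56.2] -8.4 [0.5265 0.2419] 21
turn -0.0 shift -0.02 0.20 7.83 j6 25
```

{"fn": "carry_out", "kwargs": {
  "series": "0 0.2 3 0;0 0 3 0;0 0 1.3 0;0 0 0.4 0;0 0 0 0;0 0 0 0"
}}

```text
time: 30.4
ee_pos: [0.5348, 0.244, 0.0656]
eef_rot: [[-0.99, 0.138, 0.002], [0.138, 0.99, 0.0], [-0.001, 0.001, -1.0]]
contact_force: [0.5, -0.1, -0.9]
opening: 0.632
grip_force: 63.9
```

{"fn": "carry_out", "kwargs": {
  "series": "0 0 0.15 0;0 0 0.1 0;0 0 0 0"
}}

```text
time: 30.78
ee_pos: [0.5341, 0.2438, 0.0621]
eef_rot: [[-0.99, 0.138, -0.0], [0.138, 0.99, -0.0], [0.0, -0.0, -1.0]]
contact_force: [-0.3, 0.5, -0.8]
opening: 0.625
grip_force: 63.9
```

{"fn": "carry_out", "kwargs": {
  "series": "0 -0.1 0.15 0;0 0 0 0"
}}

```text
time: 31.02
ee_pos: [0.5342, 0.2434, 0.0614]
eef_rot: [[-0.99, 0.138, 0.001], [0.138, 0.99, 0.001], [-0.001, 0.001, -1.0]]
contact_force: [-2.3, 1.8, 7.4]
opening: 0.631
grip_force: 64.8
```

{"fn": "carry_out", "kwargs": {
  "series": "0 0 0 0;0 0 0 0;0 0 0 0;0 0 -2 0;0 0 -4 0;0.5 0 -4 0;1 0 -3 0;0.5 0 -2 0;0 0 0 0",
  "gripper": 1
}}

```text
time: 32.15
ee_pos: [0.5149, 0.2459, 0.212]
eef_rot: [[-0.99, 0.138, 0.003], [0.138, 0.99, 0.001], [-0.003, 0.001, -1.0]]
contact_force: [-1.2, -0.8, -1.2]
opening: 0.995
grip_force: 0.0
```

Run:
```python
from h import *
im,T,c=snap("wrist"); cv2.imwrite("pics/w9.png",im); print(status.read_state()["ee_pos"])
pile(im,T,c,.085)
go(.559,-.2495,.2,172.5)
```

```text
[0.51448429 0.24567735 0.21070479]
pile [286. 210.] [0.5325 0.2433] [101.1  55.1] -8.1 [0.5351 0.2433] 18
turn -0.5 shift -10.88 -48.51 1.07 j6 26
```

{"fn": "carry_out", "kwargs": {
  "series": "-0.9 -3.5 0 0;-1 -4.5 0.1 0;-1 -4.5 0.1 0;-1 -4.5 0.1 0;-1 -4.5 0.1 0;-1 -4.5 0.1 0;-1 -4.5 0.1 0;-1 -4.5 0.1 0;-1 -4.5 0.1 0;-1 -4.5 0.1 0;-1 -4 0.1 0;0 0 0 0;0 0 0 0"
}}

```text
time: 33.83
ee_pos: [0.5551, -0.2444, 0.1993]
eef_rot: [[-0.99, 0.139, -0.002], [0.139, 0.99, 0.001], [0.002, 0.001, -1.0]]
contact_force: [-0.8, 0.9, 1.0]
opening: 1.001
grip_force: 0.0
```

```bash
python3 -c "
from h import *
seek(.584,-.249)"
```

```text
[286. 206.] [ 0.5847 -0.2489] [100.5  56.5] -7.5 [ 0.586  -0.2488] 18
[ 0.58535 -0.24885]
turn -0.4 shift -3.05 -0.09 20.87 j6 -23
```

{"fn": "carry_out", "kwargs": {
  "series": "-3 0 4 -0.4;0 0 5 0;0 0 5 0;0 0 4 0;0 0 2 0;0 0 0.6 0;0 0 0.2 0;0 0 0 0;0 0 0 0"
}}

```text
time: 35.0
ee_pos: [0.586, -0.2493, -0.0064]
eef_rot: [[-0.991, 0.132, 0.001], [0.132, 0.991, -0.001], [-0.001, -0.001, -1.0]]
contact_force: [-0.1, -0.2, -0.3]
opening: 1.001
grip_force: 0.0
```

{"fn": "carry_out", "kwargs": {
  "series": "0 0 0 0;0 0 0 0;0 0 0 0;0 0 0 0;0 0 0 0",
  "gripper": -1
}}

```text
time: 35.62
ee_pos: [0.5856, -0.2492, -0.0065]
eef_rot: [[-0.991, 0.132, 0.001], [0.132, 0.991, -0.0], [-0.001, -0.0, -1.0]]
contact_force: [-1.8, 0.5, 7.3]
opening: 0.633
grip_force: 62.6
```

{"fn": "carry_out", "kwargs": {
  "series": "0 0 -1 0;0 0 -3 0;0 0 -4 0;0 0 -4 0;0 0 -3 0;0 0 0 0;0 0 0 0"
}}

```text
time: 36.5
ee_pos: [0.5849, -0.2488, 0.1418]
eef_rot: [[-0.991, 0.132, -0.001], [0.132, 0.991, 0.001], [0.001, 0.0, -1.0]]
contact_force: [-0.8, 0.4, -1.4]
opening: 0.633
grip_force: 63.6
```

```bash
python3 -c "
from h import *
go(.534,.2425,.15,172)"
```

```text
turn 0.4 shift 11.87 47.94 -0.82 j6 -22
```

{"fn": "carry_out", "kwargs": {
  "series": "1 3.5 0 0.4;1.1 4.5 0 0;1.1 4.5 0 0;1.1 4.5 0 0;1.1 4.5 0 0;1.1 4.5 0 0;1.1 4.5 0 0;1.1 4.5 0 0;1.1 4.5 0 0;1.1 4.5 0 0;1 4 0 0;0 0 0 0;0 0 0 0"
}}

```text
time: 38.12
ee_pos: [0.533, 0.2423, 0.1414]
eef_rot: [[-0.99, 0.138, -0.002], [0.138, 0.99, -0.001], [0.002, -0.001, -1.0]]
contact_force: [0.2, -0.3, -0.7]
opening: 0.627
grip_force: 63.7
```

```bash
python3 -c "
from h import *
go(.534,.2425,.0805,172)"
```

```text
turn 0.1 shift -0.10 0.04 6.09 j6 25
```

{"fn": "carry_out", "kwargs": {
  "series": "-0.1 0 3 0;0 0 2 0;0 0 0.8 0;0 0 0.2 0;0 0 0 0;0 0 0 0"
}}

```text
time: 38.88
ee_pos: [0.5353, 0.2427, 0.0833]
eef_rot: [[-0.99, 0.139, 0.001], [0.139, 0.99, 0.0], [-0.001, 0.001, -1.0]]
contact_force: [0.2, -0.3, -0.6]
opening: 0.625
grip_force: 63.7
```

{"fn": "carry_out", "kwargs": {
  "series": "0 0 0.15 0;0 0 0.1 0;0 0 0 0"
}}

```text
time: 39.25
ee_pos: [0.5346, 0.2427, 0.08]
eef_rot: [[-0.99, 0.138, -0.0], [0.138, 0.99, -0.0], [0.0, -0.0, -1.0]]
contact_force: [0.6, -0.2, -2.6]
opening: 0.628
grip_force: 63.7
```

{"fn": "carry_out", "kwargs": {
  "series": "0 0 0.15 0;0 0 0 0"
}}

```text
time: 39.5
ee_pos: [0.5347, 0.2426, 0.0785]
eef_rot: [[-0.99, 0.138, -0.0], [0.138, 0.99, 0.0], [0.0, -0.0, -1.0]]
contact_force: [0.1, 0.0, -1.3]
opening: 0.627
grip_force: 63.7
```

{"fn": "carry_out", "kwargs": {
  "series": "0 0 0 0;0 0 0 0"
}}

```text
time: 39.75
ee_pos: [0.5347, 0.2426, 0.0786]
eef_rot: [[-0.99, 0.138, -0.0], [0.138, 0.99, -0.0], [0.0, -0.0, -1.0]]
contact_force: [0.0, -1.3, -0.5]
opening: 0.629
grip_force: 63.7
```

{"fn": "carry_out", "kwargs": {
  "series": "0 0 0.1 0;0 0 0 0"
}}

```text
time: 40.0
ee_pos: [0.5348, 0.2427, 0.0785]
eef_rot: [[-0.99, 0.138, 0.0], [0.138, 0.99, 0.0], [-0.0, 0.0, -1.0]]
contact_force: [-4.1, -1.8, 9.4]
opening: 0.623
grip_force: 64.8
```

{"fn": "carry_out", "kwargs": {
  "series": "0 0 0 0;0 0 0 0;0 0 0 0;0 0 -2 0;0 0 -4 0;0.5 0 -4 0;1 0 -2 0;0.5 0 -1 0;0 0 0 0",
  "gripper": 1
}}

```text
time: 41.12
ee_pos: [0.515, 0.2455, 0.2077]
eef_rot: [[-0.99, 0.138, 0.001], [0.138, 0.99, 0.0], [-0.001, 0.0, -1.0]]
contact_force: [-0.2, 0.5, -0.3]
opening: 0.998
grip_force: 0.0
```

Run:
```python
from h import *
im,T,c=snap("wrist"); cv2.imwrite("pics/w10.png",im); print(status.read_state()["ee_pos"])
pile(im,T,c,.101)
go(.555,-.388,.2,176.5)
```

```text
[0.51480168 0.2453767  0.20698567]
pile [286. 216.] [0.5319 0.2428] [106.   55.2] -7.9 [0.5353 0.2426] 18
turn -4.4 shift -7.88 -62.97 0.70 j6 26
```

{"fn": "carry_out", "kwargs": {
  "series": "-0.5 -3 0 -4.4;-0.5 -4.5 0.1 0;-0.5 -4.5 0.1 0;-0.5 -4.5 0.1 0;-0.5 -4.5 0.1 0;-0.6 -4.5 0.1 0;-0.6 -4.5 0.1 0;-0.6 -4.5 0.1 0;-0.6 -4.5 0 0;-0.6 -4.5 0 0;-0.6 -4.5 0 0;-0.6 -4.5 0 0;-0.6 -4.5 0 0;-0.6 -4.5 0 0;0 -2 0 0;0 0 0 0;0 0 0 0"
}}

```text
time: 43.3
ee_pos: [0.5518, -0.3926, 0.1996]
eef_rot: [[-0.998, 0.062, -0.001], [0.062, 0.998, 0.001], [0.001, 0.001, -1.0]]
contact_force: [-0.2, 0.5, 0.6]
opening: 0.996
grip_force: 0.0
```

```bash
python3 -c "
from h import *
seek(.584,-.388,-.0075)"
```

```text
[292. 206.] [ 0.5823 -0.3875] [100.2  56.5] -3.4 [ 0.5833 -0.3874] 18
[ 0.5828  -0.38745]
turn -0.1 shift -3.05 0.67 20.75 j6 -38
```

{"fn": "carry_out", "kwargs": {
  "series": "-3 0.7 4 0;0 0 5 0;0 0 5 0;0 0 4 0;0 0 2 0;0 0 0.6 0;0 0 0.1 0;0 0 0 0;0 0 0 0"
}}

```text
time: 44.48
ee_pos: [0.583, -0.3887, -0.0053]
eef_rot: [[-0.998, 0.062, 0.001], [0.062, 0.998, -0.001], [-0.001, -0.001, -1.0]]
contact_force: [-1.1, 0.2, -0.2]
opening: 0.999
grip_force: 0.0
```

{"fn": "carry_out", "kwargs": {
  "series": "0 0 0 0;0 0 0 0;0 0 0 0;0 0 0 0;0 0 0 0",
  "gripper": -1
}}

```text
time: 45.1
ee_pos: [0.5827, -0.3886, -0.0055]
eef_rot: [[-0.998, 0.062, 0.001], [0.062, 0.998, -0.001], [-0.001, -0.001, -1.0]]
contact_force: [-1.5, 0.4, 6.7]
opening: 0.63
grip_force: 62.4
```

{"fn": "carry_out", "kwargs": {
  "series": "0 0 -1 0;0 0 -3 0;0 0 -4 0;0 0 -4 0;0 0 -3.5 0;0 0 0 0;0 0 0 0"
}}

```text
time: 45.98
ee_pos: [0.582, -0.3879, 0.1478]
eef_rot: [[-0.998, 0.062, -0.001], [0.062, 0.998, 0.001], [0.001, 0.001, -1.0]]
contact_force: [-0.0, 0.2, -1.8]
opening: 0.629
grip_force: 63.4
```

```bash
python3 -c "
from h import *
go(.534,.2425,.15,172)"
```

```text
turn 4.4 shift 13.53 61.76 -0.22 j6 -36
```

{"fn": "carry_out", "kwargs": {
  "series": "0.9 3 0 4.4;0.9 4.5 0 0;0.9 4.5 0 0;1 4.5 0 0;1 4.5 0 0;1 4.5 0 0;1 4.5 0 0;1 4.5 0 0;1 4.5 0 0;1 4.5 0 0;1 4.5 0 0;1 4.5 0 0;1 4.5 0 0;0.8 3 0 0;0 1.7 0 0;0 0 0 0;0 0 0 0"
}}

```text
time: 48.1
ee_pos: [0.5318, 0.2399, 0.1482]
eef_rot: [[-0.99, 0.139, -0.001], [0.139, 0.99, -0.001], [0.001, -0.001, -1.0]]
contact_force: [1.0, -0.3, -1.1]
opening: 0.623
grip_force: 63.5
```

```bash
python3 -c "
from h import *
go(.534,.2425,.0975,172)"
```

```text
turn -0.0 shift -0.18 0.29 5.07 j6 25
```

{"fn": "carry_out", "kwargs": {
  "series": "-0.1 0.2 2 0;0 0 2 0;0 0 0.6 0;0 0 0.2 0;0 0 0 0;0 0 0 0"
}}

```text
time: 48.85
ee_pos: [0.5335, 0.2429, 0.1013]
eef_rot: [[-0.99, 0.139, 0.001], [0.139, 0.99, 0.0], [-0.001, 0.0, -1.0]]
contact_force: [0.1, 0.4, -0.7]
opening: 0.621
grip_force: 63.5
```

{"fn": "carry_out", "kwargs": {
  "series": "0 0 0.2 0;0 0 0.1 0;0 0 0 0"
}}

```text
time: 49.22
ee_pos: [0.5329, 0.2428, 0.0975]
eef_rot: [[-0.99, 0.138, -0.0], [0.138, 0.99, -0.0], [0.0, -0.0, -1.0]]
contact_force: [-0.4, 0.4, -2.2]
opening: 0.623
grip_force: 63.5
```

{"fn": "carry_out", "kwargs": {
  "series": "-0.1 0 0.2 0;0 0 0.05 0;0 0 0 0"
}}

```text
time: 49.6
ee_pos: [0.5342, 0.2428, 0.0955]
eef_rot: [[-0.99, 0.138, 0.0], [0.138, 0.99, 0.0], [-0.0, 0.0, -1.0]]
contact_force: [-1.0, -1.2, 4.6]
opening: 0.628
grip_force: 64.2
```

{"fn": "carry_out", "kwargs": {
  "series": "0 0 0 0;0 0 0 0;0 0 0 0;0 0 -2 0;0 0 -4 0;1 2 -4 0;2 3 -4 0;1 1 -2 0;0 0 0 0;0 0 0 0",
  "gripper": 1
}}

```text
time: 50.85
ee_pos: [0.5026, 0.307, 0.2539]
eef_rot: [[-0.99, 0.139, -0.001], [0.139, 0.99, -0.001], [0.001, -0.001, -1.0]]
contact_force: [0.2, 0.8, -0.0]
opening: 1.0
grip_force: 0.0
```

Run:
```python
from h import *
im,T,c=snap("wrist"); cv2.imwrite("pics/w11.png",im); np.savez("w11.npz",T=T); print(status.read_state()["ee_pos"])
pile(im,T,c,.117)
```

```text
[0.50253314 0.30677807 0.25367718]
pile [230. 224.] [0.5298 0.2459] [110.6  60.5] -8.0 [0.5351 0.2425] 18
```

View pics/w11.png

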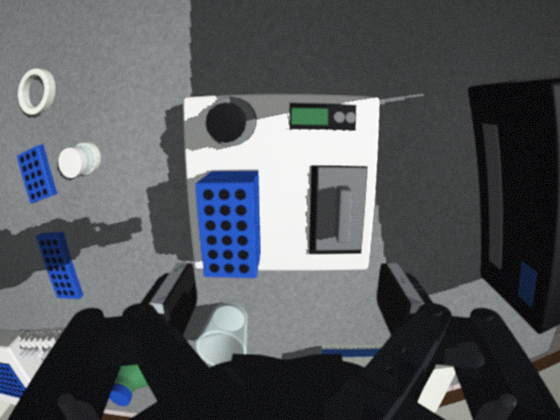

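Four-rack pile is square on the deck at (230,224), and the cover is still on the rest at (345,210). Next I'll regrip the cover at the pose where I released it.

```bash
python3 -c "
from h import *
go(.5483,.3636,.049,172)"
```

```text
turn 0.0 shift -3.74 6.26 20.47 j6 32
```

{"fn": "carry_out", "kwargs": {
  "series": "-2 3.3 0 0;-1.7 3 2 0;0 0 4 0;0 0 5 0;0 0 4.5 0;0 0 3 0;0 0 1.6 0;0 0 0.3 0;0 0 0 0;0 0 0 0"
}}

```text
time: 52.15
ee_pos: [0.549, 0.3653, 0.0524]
eef_rot: [[-0.99, 0.138, 0.002], [0.138, 0.99, 0.001], [-0.002, 0.001, -1.0]]
contact_force: [0.4, -0.4, 0.9]
opening: 0.999
grip_force: 0.0
```

{"fn": "carry_out", "kwargs": {
  "series": "0 0 0 0;0 0 0 0;0 0 0 0;0 0 0 0;0 0 0 0;0 0 0 0",
  "gripper": -1
}}

```text
time: 52.9
ee_pos: [0.5482, 0.365, 0.0513]
eef_rot: [[-0.99, 0.138, 0.0], [0.138, 0.99, 0.0], [-0.0, 0.0, -1.0]]
contact_force: [-0.1, 0.4, 3.8]
opening: 0.145
grip_force: 60.8
```

{"fn": "carry_out", "kwargs": {
  "series": "0 0 -1 0;0 0 -3 0;0 0 -4 0;0 0 -4 0;0 0 0 0;0 0 0 0"
}}

```text
time: 53.65
ee_pos: [0.5477, 0.3648, 0.1707]
eef_rot: [[-0.99, 0.138, -0.001], [0.138, 0.99, -0.0], [0.001, -0.0, -1.0]]
contact_force: [0.5, 0.5, -1.2]
opening: 0.148
grip_force: 60.2
```

```bash
python3 -c "
from h import *
go(.534,.2425,.17,172)"
```

```text
turn 0.0 shift -0.34 -12.30 0.07 j6 35
```

{"fn": "carry_out", "kwargs": {
  "series": "-0.1 -3 0 0;-0.1 -4 0 0;-0.1 -3 0 0;0 -2.2 0 0;0 0 2 0;0 0 1.8 0;0 0 0.6 0;0 0 0 0;0 0 0 0"
}}

```text
time: 54.78
ee_pos: [0.5346, 0.2439, 0.1277]
eef_rot: [[-0.99, 0.138, 0.001], [0.138, 0.99, 0.0], [-0.001, 0.0, -1.0]]
contact_force: [-0.1, -0.9, -1.7]
opening: 0.145
grip_force: 60.1
```

```bash
python3 -c "
from h import *
im,T,c=snap('wrist'); cv2.imwrite('pics/w12.png',im)
go(.534,.2425,.1205,172)"
```

```text
turn 0.1 shift 0.04 -0.15 0.72 j6 25
```

{"fn": "carry_out", "kwargs": {
  "series": "0 -0.1 0.3 0;0 0 0.2 0;0 0 0 0"
}}

```text
time: 55.2
ee_pos: [0.5339, 0.2426, 0.1219]
eef_rot: [[-0.99, 0.139, -0.0], [0.139, 0.99, -0.0], [0.0, -0.0, -1.0]]
contact_force: [-0.5, 0.6, -0.9]
opening: 0.142
grip_force: 60.1
```

{"fn": "carry_out", "kwargs": {
  "series": "0 0 0.15 0;0 0 0.05 0;0 0 0 0"
}}

```text
time: 55.58
ee_pos: [0.534, 0.2427, 0.1203]
eef_rot: [[-0.99, 0.138, 0.0], [0.138, 0.99, 0.0], [-0.0, 0.0, -1.0]]
contact_force: [-1.0, 0.1, 2.1]
opening: 0.147
grip_force: 60.7
```

{"fn": "carry_out", "kwargs": {
  "series": "0 0 0 0;0 0 0 0;0 0 0 0;0 0 0 0;0 0 -2 0;0 0 -3 0;0 0 -4 0;3 0 -2 0;3 0 0 0;0 0 0 0;0 0 0 0",
  "gripper": 1
}}

```text
time: 56.95
ee_pos: [0.4751, 0.251, 0.2302]
eef_rot: [[-0.99, 0.138, 0.001], [0.138, 0.99, 0.0], [-0.001, 0.0, -1.0]]
contact_force: [0.3, -1.0, 0.3]
opening: 0.999
grip_force: 0.0
```

Run:
```python
from h import *
im,T,c=snap("wrist"); cv2.imwrite("pics/w13.png",im); np.savez("w13.npz",T=T); print(status.read_state()["ee_pos"])
b,_,_=snap("side"); cv2.imwrite("pics/side13.png",b)
B=cv2.resize(b[130:340,180:360],(360,420),interpolation=cv2.INTER_CUBIC)
cv2.imwrite("pics/pair13.png",np.hstack([im[:,130:530],B]))
go(.4295,.256,.2,172)
```

```text
[0.4752499  0.25094816 0.2299797 ]
turn 0.0 shift 4.60 -0.13 2.98 j6 28
```

View pics/pair13.png

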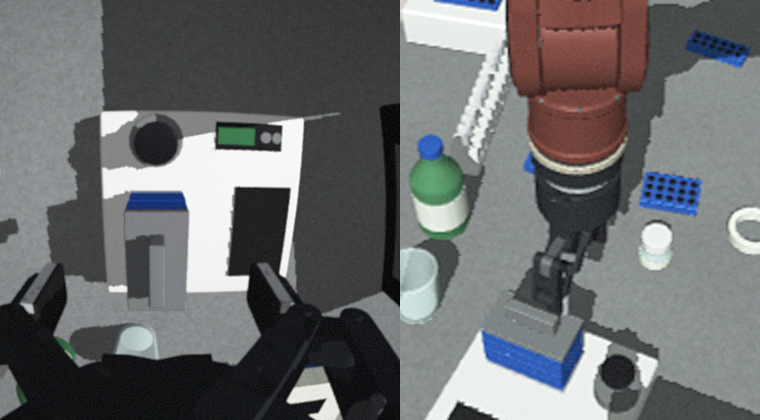

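Cover is flush on the four-rack pile (wrist crop (155,258), side crop (535,320)). The plunger cap is clear at (156,143) in the wrist crop. Next I'll shut the fingers, move over the plunger and press it.

{"fn": "carry_out", "kwargs": {
  "series": "2.4 -0.1 0 0;2.4 0 0 0;0 0 3 0;0 0 4 0;0 0 3.5 0;0 0 2 0;0 0 1 0;0 0 0 0;0 0 0 0",
  "gripper": -1
}}

```text
time: 58.18
ee_pos: [0.4277, 0.2569, 0.0959]
eef_rot: [[-0.99, 0.139, 0.001], [0.139, 0.99, 0.0], [-0.001, 0.001, -1.0]]
contact_force: [-0.7, 0.6, 0.1]
opening: -0.003
grip_force: 0.0
```

```bash
python3 -c "
from h import *
go(.4285,.2565,.085,172)"
```

```text
turn 0.0 shift -0.09 -0.03 1.09 j6 31
```

{"fn": "carry_out", "kwargs": {
  "series": "0 0 0.6 0;0 0 0.5 0;0 0 0.4 0;0 0 0 0"
}}

```text
time: 58.68
ee_pos: [0.427, 0.2567, 0.0801]
eef_rot: [[-0.99, 0.138, 0.0], [0.138, 0.99, 0.0], [-0.0, 0.0, -1.0]]
contact_force: [-0.9, -0.3, 3.8]
opening: -0.001
grip_force: 2.0
```

{"fn": "carry_out", "kwargs": {
  "series": "0 0 0.5 0;0 0 0.4 0;0 0 0 0"
}}

```text
time: 59.05
ee_pos: [0.4271, 0.2568, 0.0714]
eef_rot: [[-0.99, 0.138, 0.0], [0.138, 0.99, 0.0], [-0.0, 0.0, -1.0]]
contact_force: [-1.4, 0.1, 5.8]
opening: -0.001
grip_force: 3.5
```

{"fn": "carry_out", "kwargs": {
  "series": "0 0 0.2 0;0 0 0.1 0;0 0 0.1 0;0 0 0 0"
}}

```text
time: 59.55
ee_pos: [0.4271, 0.2568, 0.0676]
eef_rot: [[-0.99, 0.138, 0.001], [0.138, 0.99, 0.0], [-0.0, 0.0, -1.0]]
contact_force: [-2.0, -0.8, 8.5]
opening: 0.001
grip_force: 4.2
```

{"fn": "carry_out", "kwargs": {
  "series": "0 0 0.1 0;0 0 0.1 0;0 0 0 0;0 0 0 0"
}}

```text
time: 60.05
ee_pos: [0.4273, 0.2569, 0.0671]
eef_rot: [[-0.99, 0.138, 0.002], [0.138, 0.99, 0.001], [-0.001, 0.001, -1.0]]
contact_force: [-8.0, -3.7, 29.4]
opening: 0.001
grip_force: 14.8
```

At the stop: the force jumped to 29 N with almost no travel. I'll hold briefly, then retreat straight up.

{"fn": "carry_out", "kwargs": {
  "series": "0 0 0 0;0 0 -1 0;0 0 -2 0;0 0 -4 0;0 0 -5 0;4 0 -3 0;4 0 0 0;0 0 0 0;0 0 0 0;0 0 0 0;0 0 0 0"
}}

```text
time: 61.42
ee_pos: [0.3482, 0.2675, 0.2148]
eef_rot: [[-0.99, 0.139, -0.001], [0.139, 0.99, -0.0], [0.0, -0.0, -1.0]]
contact_force: [-0.7, 0.1, -0.6]
opening: 0.003
grip_force: 0.0
```

Run:
```python
from h import *
im,T,c=snap("wrist"); s=status.read_state(); print(s["ee_pos"])
b,Ts,cs=snap("side")
B=cv2.resize(b[130:340,180:360],(360,420),interpolation=cv2.INTER_CUBIC)
cv2.imwrite("pics/pair14.png",np.hstack([im[:,80:480],B]))
for r in racks(b,Ts,cs,amax=3000)[:6]: print(*r)
for r in racks(im,T,c): print("w",*r)
```

```text
[0.34808922 0.26757902 0.21479316]
[ 97. 362.] [0.8107 0.4311] [224.2  26.2] 73.6 [nan nan] 0
[248. 308.] [0.5399 0.2291] [122.2  80.7] 18.9 [nan nan] 0
[309. 226.] [ 0.4551 -0.0749] [69.8 45.4] -77.4 [ 0.4598 -0.0821] 6
[264. 212.] [ 0.5933 -0.0885] [119.4  67.8] -3.4 [ 0.5938 -0.0952] 16
[220. 116.] [ 0.8798 -0.4934] [204.7 116.4] -86.7 [ 0.8907 -0.4359] 6
[301.  86.] [ 0.6421 -0.772 ] [120.8 103.4] 85.8 [nan nan] 0
w [536. 378.] [0.8357 0.7407] [148.9  41.9] 36.9 [nan nan] 0
w [ 89. 337.] [ 0.5637 -0.0864] [67.8 66.6] 87.2 [ 0.5605 -0.0933] 6
w [ 67. 272.] [ 0.438  -0.0766] [85.  69.1] 4.7 [ 0.4407 -0.084 ] 15
```

View pics/pair14.png

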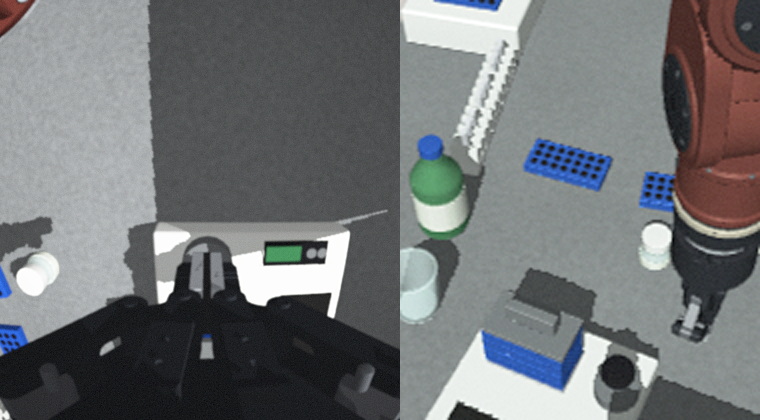

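The pile with its cover is still square and the plunger cap is up again (side crop (617,372)). The long rack was nudged a little but is far from the deck, and the arm is clear, so I'm handing in.

```bash
python3 -c "
from cell import manip
print(manip.sign_off())"
```

```text
the job is handed in; nothing more can be done
None
```

I handed the job in at about 61 s: all four full-size racks are piled squarely on the deck with the cover flush on top, the plunger was pushed to its stop and sprang back, and the odd-sized racks, bottle and beaker are clear; no verdict came back.

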